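Close the demountable transformer core under its hold-down springs

ROBOT

A 6-joint arm with a two-finger parallel gripper is mounted at the origin on the work surface. World frame = base frame: x ahead of the robot, y to its left, z up, the work surface at z = 0. Lengths are in mm, angles in degrees, forces in N, time in s.
With the tool pointing down it reaches from about 250 to 725 mm from the base axis. Payload 4 kg.
Tool frame: the origin (TCP) lies between the finger pads; the fingertips stand 17 mm ahead of it and the grasp point (between the pads) lies 2 mm behind it; x points along the fingers, y is the direction in which the jaws open and shut, and the axes are right-handed (so a half turn about x gives the same grasp; the last joint's range is limited). The gripper opens to 85 mm and grips with 20 to 120 N. Pads are 22 mm wide; open, the fingers measure 114 mm over their backs; the gripper's body (76 mm by 85 mm) begins 54 mm behind the grasp point. The pads swing forward as they close: fully open they stand 13 mm farther back than shut.
Start: joints at [-66.406, 13.785, 0.286, 76.501, 0, 90], TCP at [200.128, -458.201, 248.306] pointing down, gripper open.
Joint ranges: [-155.79, 155.79], [-60.16, 107.12], [-62.33, 73.08], [-114, 123.19], [-81.49, 82.49], [-180, 180]. Speed limits (degrees/s): [159.86, 159.86, 180, 180, 180, 180].

INTERFACE

Orientations are given as [roll, pitch, yaw] about the fixed x, y, z axes, in that order (R = Rz(yaw) Ry(pitch) Rx(roll)).
In Python, from station import env gives the robot as it stands.
- The arm moves only by the tool jog_arm, never from a script. Its argument "increments" is a list that holds one entry, the list of rows, each a list of 4 numbers: the shift along the tool's x, y, z in cm, then the turn about the tool's x in rad. A call has 1 to 12 rows; each row is the pose to reach, as a shift and turn from the pose commanded when the call began, along the tool's axes at that moment; what a row does not reach only later rows make up. A row lasts 1/12 s, in which the tool goes at most 41.7 mm and 7.16 degrees, less where a joint would pass 70% of its speed; a pose out of reach is approached as far as the arm can. A call with a gripper value outside its range is refused whole. "grip" is the opening, from 0 (shut) to 1 (fully open), set as the call begins (left out, the last holds). The fingers move at their own pace and stop on an object; the grip force is fixed at half the most. Time passes only in rows, so rows that repeat a pose let the fingers close. It gives the time, the measured TCP pose, the force and the opening at its end, in the units of the state.
- env.observe(): the state, without advancing time (a new reading comes with each control period).
- env.get_image(name): name is "side" or "top"; returns (picture, depth): 384x512x3 uint8, red, green, blue; 384x512 float32, mm along the optical axis (not along the pixel's ray), 0 where there is no reading.
- env.camera_info(name): a dict with "K" (3x3 intrinsics, pixels), "k1" (the pictures are not rectified: a ray, as slopes to the right and down, at radius r is drawn at 1 + k1 r^2 times it, then the intrinsics apply), "R" (3x3) and "t" (3): a world point X has camera coordinates R X + t. Camera axes: x right, y down, z forward; pixel columns grow to the right and rows downward; lengths in mm; the calibration is good to about 2 mm. A picture is of the moment at which its call begins. camera_info takes no time and is no camera call.
- env.job_done(): hands the job in, once; it reports no verdict.
The state is a dict: "time": time; "q": joint angles; "joint_velocities": joint speeds; "effort": joint torques, N m; "eef_pos": TCP position; "tcp_rot": TCP orientation; "contact_force": force on the tool from outside, world axes, zero at the start; "torque": the same for the moment, N m; "opening": opening from 0.0 (shut) to 1.0 (fully open).
Only numpy, scipy, OpenCV 4.12 (cv2) and the standard library are available. Lean on these libraries where they do the work, as an engineer would, in place of code of your own. Each camera call takes 0.05 s, during which the arm holds its last target. There are 200 camera calls.

TASK

Close the transformer's iron core: with your fingertips on top of the long steel yoke bar lying in the black bed, press it down hard and slide it along the bed, under the two leaf springs, until it butts fully home against both pole faces of the U-shaped core. Do not lift or tip the bar, leave the meter, the spare coil, the short bar and the bridging plug where they are, and finish with your hand clear of everything.

Things in the scene. Friction and masses are not known exactly. Their poses are not given: they have to be found in the camera images.
- trainer: Transformer stand, fixed: white board 230 x 190 mm, 12 mm high, with a black bed, a flat-lying U-shaped steel core with two copper coils and two leaf springs. Origin on the bench, below the middle of the pole-face plane; +x is the way the yoke bar slides home (open bed towards coils), y left, z up. Board x -95 to 135, y +-95. Coils x 24 to 78, y +-(19 to 77), up to z 76 mm.
- bed (a point): Point on the bed's flat slippery floor, 30 mm above the bench, 33 mm (-x) before the pole faces, y = 0; axes as the stand's. Floor reaches 33 mm to +-x of it: to the back stop (-x) and to the pole faces (+x). Side cheeks: inner faces 61.5 mm to +-y, 10.5 mm thick. Stop (8 mm thick) and cheeks rise 18 mm above the floor.
- yoke: The bar to slide: laminated steel, 24 (x) x 120 (y) x 24 mm (z), long edges rounded 2 mm, about 0.5 kg, lying in the bed, top 54 mm above the bench, 6 mm proud of the walls. Origin: underside centre; x = sliding direction. At first 30 to 40 mm short of the poles, clear of the springs, 2 to 12 mm from the back stop: fingers do not fit behind. Home: origin at x -12, y 0, z 30 mm of the stand.
- yoke_top (a point): Middle of the yoke bar's top face, where the fingertips press. Their friction (about 0.85) carries the bar: entering the springs takes up to 14 N along the bed, then 8 N (steel on bed or spring: friction about 0.16), so press with some 18 to 25 N, between the springs (|y| under 25 mm), or they slip. Once the bar has butted home the fingertips slip on it; beyond it is an open gap.
- yoke_left (a point): Point on the yoke bar's far (+x) face, half way up (12 mm above its underside), 48 mm towards its +y end. It meets pole_left when home.
- yoke_right (a point): The same on the far face, 48 mm towards the bar's -y end. It meets pole_right when home.
- pole_left (a point): Centre of the left (+y) pole face of the U core, 48 mm from the stand's middle line, 42 mm above the bench; axes as the stand's (x = sliding direction). The core's limbs are 24 x 24 mm, run to +x from here, and their tops are level with the bar's.
- pole_right (a point): The same on the right (-y) limb. Between the two limbs (72 mm) is an open gap down to the bed's height.
- spring_left (a joint): Lift angle of the left leaf spring, rad: 0 free, about 0.12 with the bar under it; it then presses with about 3.5 N. Steel leaf 14 mm wide at y 44 to 58 mm of the stand, under a bracket (x 3 to 19, y 42 to 72, top z 64 mm), hinged at x 3, z 58, lowest at x -17 (z 51.4 when free), with a turned-up lip to x -30, z 57 mm.
- spring_right (a joint): The same for the right leaf spring, mirrored: y -44 to -58 mm of the stand.
- meter: Bystander: black hand multimeter lying on its back, 190 x 90 mm, 50 mm high over its dial, to one side on the bench. Origin at the centre of its underside.
- spare_coil: Bystander: spare copper coil on a black square bobbin, 58 x 58 mm, 54 mm high, standing on the bench beside the stand. Origin at the centre of its underside.
- short_bar: Bystander: shorter steel core bar, 24 x 80 x 24 mm, lying on the bench (not in the bed) beside the stand. Origin at the centre of its underside.
- bridge_plug: Bystander: small black two-pin bridging plug, 20 x 34 x 13 mm plus two 19 mm brass pins, lying on the bench to one side. Origin at the centre of its underside.
Things that resemble listed ones, but are neither listed nor needed, are in the scene too. Leave any red look-alike of the yoke alone.

How it is judged:
By the outcome, as a careful person would: the job done as asked, in the order asked, and still so for the second after the job is handed in, with the robot touching nothing.
It also fails if it takes over 48 s, if anything falls off the work surface, if the arm or the gripper's body presses on something with over 40 N, if the wrist force passes 120 N, or if a joint passes its speed limit or range.

## Working session

There is one attempt and no reset: what is moved stays moved. The work goes in short steps, Python scripts to look and compute and a tool call to move; the robot and the scene stay as the last step left them, time stands still between calls to the robot, and variables do not carry over. Pictures are saved under pics/ and viewed, about 8 in all and at most 12, crops included, and the job is handed in when it is done.

Besides the shell and the picture viewer there is one more tool, called after "Emit:" as name(argument=value, ...) on one line, values as JSON. jog_arm: Moves the arm, as the interface text tells. Its arguments: {"type":"object","properties":{"increments":{"type":"array"},"grip":{"type":"number"}},"required":["increments"]}

```bash
ls; mkdir -p pics; python3 - <<'E'
from station import env
import cv2,numpy as np
print(env.observe())
for n in("top","side"):
    p,d=env.get_image(n); cv2.imwrite(f"pics/{n}0.png",p[...,::-1]); np.save(f"pics/{n}0.npy",d)
    print(n,env.camera_info(n))
E
```

```text
pics
{'time': 0.0, 'q': array([-6.64077335e+01,  1.38335825e+01,  2.12145805e-01,  7.65014367e+01,
        1.93606834e-03,  8.99989243e+01]), 'joint_velocities': array([-0.04763525,  0.0062635 , -0.04861934, -0.03058633,  0.03090505,
        0.03597725]), 'effort': array([-1.59419356e-03, -3.72320652e+01,  2.52406311e+01,  1.70013722e-02,
        4.36813423e-06, -3.19273397e-06]), 'eef_pos': array([ 199.87835141, -457.64765508,  247.3904159 ]), 'tcp_rot': array([-90.90378701,  89.87711137, 112.6895531 ]), 'contact_force': array([0.33407294, 0.42455207, 1.61656801]), 'torque': array([-0.00316838, -0.00887461,  0.01838739]), 'opening': 1.001532174868726}
top {'K': array([[417.0816652 ,   0.        , 249.81181781],
       [  0.        , 417.0816652 , 193.99091577],
       [  0.        ,   0.        ,   1.        ]]), 'k1': -0.06981992984908833, 'R': array([[ 0.00923423, -0.9999293 , -0.00749142],
       [-0.99789688, -0.00873425, -0.06423029],
       [ 0.06416032,  0.00806879, -0.99790698]]), 't': array([   7.15052941,  544.14400804, 1168.07549064])}
side {'K': array([[365.67563291,   0.        , 252.4838204 ],
       [  0.        , 365.67563291, 189.8646208 ],
       [  0.        ,   0.        ,   1.        ]]), 'k1': -0.02255219938603338, 'R': array([[-0.84908887, -0.52823901,  0.00341267],
       [-0.36148368,  0.57631204, -0.73293519],
       [ 0.38519819, -0.62356073, -0.68028991]]), 't': array([ 459.65038882,  224.43349818, 1152.67588751])}
```

View pics/top0.png

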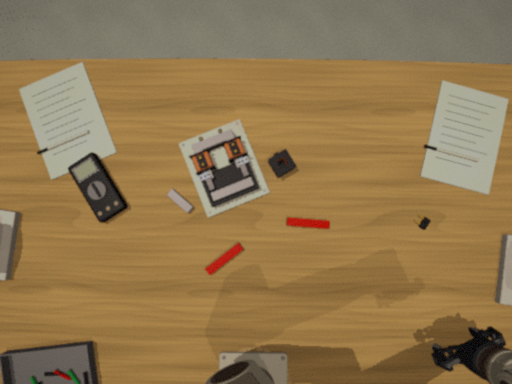

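View pics/side0.png

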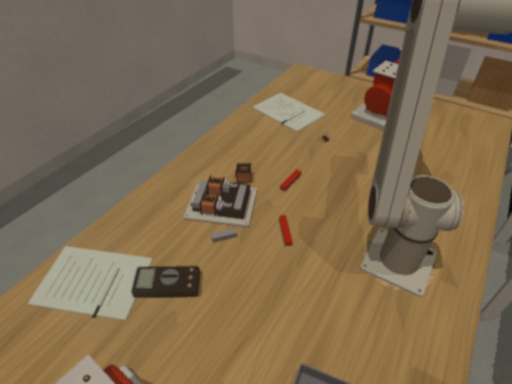

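The top view shows the stand at about (223,168) px. The bar is at about (235,188), near the robot end of the bed, with the coils beyond it. The red bars at (225,258) and (308,222) are look-alikes. Next I'll measure.

```bash
cat > h.py <<'E'
import cv2,numpy as np
from station import env
def cam(n):
    c=env.camera_info(n); return c["K"],np.array([0,0,c["k1"]*0,0,0.]),c["k1"],c["R"],c["t"]
def slopes(n,uv):
    c=env.camera_info(n)
    return cv2.undistortPoints(np.float64(uv).reshape(-1,1,2),c["K"],np.array([c["k1"],0,0,0.])).reshape(-1,2)
def onplane(n,uv,z):
    c=env.camera_info(n);s=slopes(n,uv);d=np.c_[s,np.ones(len(s))]@c["R"];o=-c["R"].T@c["t"]
    return o+d*((z-o[2])/d[:,2])[:,None]
def bydepth(n,uv,dep):
    c=env.camera_info(n);s=slopes(n,uv);return (np.c_[s,np.ones(len(s))]*np.asarray(dep)[:,None]-c["t"])@c["R"]
def proj(n,X):
    c=env.camera_info(n)
    return cv2.projectPoints(np.float64(X).reshape(-1,1,3),cv2.Rodrigues(c["R"])[0],c["t"],c["K"],np.array([c["k1"],0,0,0.]))[0].reshape(-1,2)
E
python3 - <<'E'
from h import *
p=cv2.imread("pics/top0.png");d=np.load("pics/top0.npy")
a=cv2.resize(p[115:220,170:305],None,fx=5.8,fy=5.8,interpolation=cv2.INTER_CUBIC);cv2.imwrite("pics/topc.png",a)
# white board corners
hsv=cv2.cvtColor(p,cv2.COLOR_BGR2HSV);m=((hsv[...,1]<45)&(hsv[...,2]>120)).astype(np.uint8)
r=np.zeros_like(m);r[115:220,172:275]=m[115:220,172:275]
r=cv2.morphologyEx(r,cv2.MORPH_OPEN,np.ones((2,2)))
pts=np.argwhere(r)[:,::-1]
n,l,st,_=cv2.connectedComponentsWithStats(r)
for i in range(1,n):
    if st[i,4]>60:
        q=np.argwhere(l==i)[:,::-1].astype(np.float32);print(st[i],cv2.minAreaRect(q))
        if st[i,4]>800:
            b=onplane("top",cv2.boxPoints(cv2.minAreaRect(q)),12);print(b.round(1),np.linalg.norm(b-np.roll(b,1,0),axis=1))
            W=onplane("top",q,12)[:,:2].astype(np.float32);print("rect world",cv2.minAreaRect(W))
ys,xs=np.mgrid[120:215,175:270];P=bydepth("top",np.c_[xs.ravel(),ys.ravel()],d[120:215,175:270].ravel())
z=P[:,2].reshape(ys.shape);print(z[::8,::8].round(0))
E
```

```text
[ 181  122   88   95 2172] ((224.60345458984375, 168.7586212158203), (78.73482513427734, 65.55045318603516), 68.1985855102539)
[[686.3 216.5  12. ]
 [758.8  41.3  12. ]
 [547.3 -44.6  12. ]
 [476.3 128.4  12. ]] [227.75196562 189.59232575 228.19016735 186.96090672]
rect world ((617.079345703125, 85.41763305664062), (227.77163696289062, 187.88499450683594), 22.334089279174805)
[213 148  17  21 232] ((221.2930908203125, 158.48277282714844), (18.94092559814453, 13.184369087219238), 68.19859313964844)
[212 178  42  23 374] ((232.67242431640625, 189.43106079101562), (8.727680206298828, 43.26701354980469), 68.19859313964844)
[173 191  20  22 186] ((180.94691467285156, 201.7035369873047), (26.057968139648438, 7.713911056518555), 41.18592834472656)
[[ 0.  5.  1.  2. -2.  3.  4.  1. 10. -0. -1.  0.]
 [-2. -3.  3.  1.  3. -3.  9. 16. 10. -4.  3.  0.]
 [ 1.  3. -1. 14. 12. 57. 48. 54. 71.  3. -1.  2.]
 [-3. 17. 15. 53. 54. 55. 62. 77. 68. 12.  3.  0.]
 [-0. 10. 13. 73. 45. 11. 10. 71. 71. 11.  3.  2.]
 [ 4.  3. 63. 72. 66.  8. 12. 68. 59. 63. 15.  3.]
 [ 3.  1. 16. 70. 69. 34. 26. 29. 33. 36. 11. -4.]
 [-1.  0. 16. 61. 65. 29. 31. 27. 29. 28. 11.  1.]
 [ 4. -1.  3. 14. 31. 31. 33. 52. 54. 56. 49. 17.]
 [25.  0.  1. 14. 43. 55. 55. 50. 48. 27. 14. 12.]
 [22. 25.  0. -3. 13. 31. 42. 12.  7. 13.  6. -1.]
 [ 0. 25. 12.  3. 15. 10. 13.  5.  2.  0.  0.  2.]]
```

View pics/topc.png

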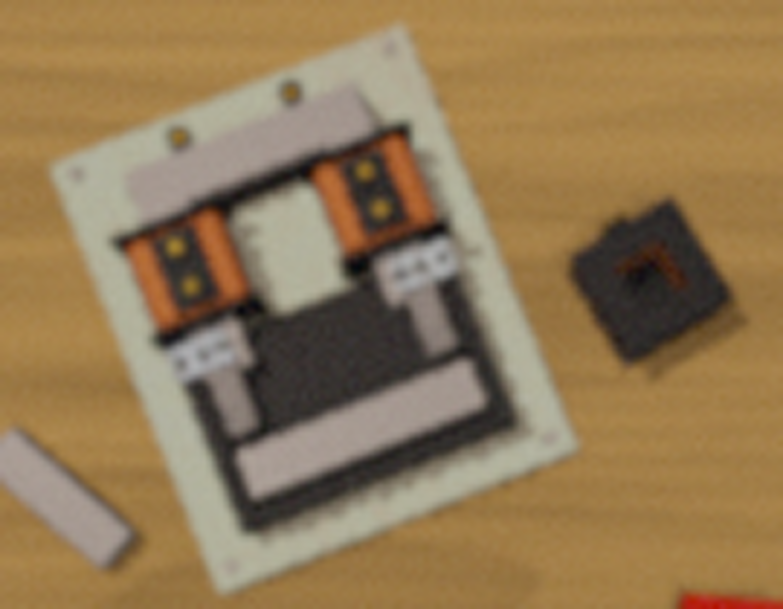

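```bash
python3 - <<'E'
from h import *
from scipy.spatial.transform import Rotation as Ro
p=cv2.imread("pics/top0.png")
hsv=cv2.cvtColor(p,cv2.COLOR_BGR2HSV);m=((hsv[...,1]<45)&(hsv[...,2]>120)).astype(np.uint8)
n,l,st,_=cv2.connectedComponentsWithStats(cv2.morphologyEx(m,cv2.MORPH_OPEN,np.ones((2,2))))
i=l[189,233];q=np.argwhere(l==i)[:,::-1]
W=onplane("top",q,54);r=cv2.minAreaRect(W[:,:2].astype(np.float32));print("bar",r)
M=W[:,:2].mean(0)
yaw=22.3;a=np.radians(yaw);S=np.array([617.1,85.4])-20*np.array([np.cos(a),np.sin(a)])
R2=np.array([[np.cos(a),np.sin(a)],[-np.sin(a),np.cos(a)]])
print("stand",S,"bar in stand",R2@(M-S),R2@(np.array(r[0])-S))
b=R2@(W[:,:2]-S).T;print(np.percentile(b,[1,99],axis=1))
hm=np.array([-12,0.])@R2+S
R=Ro.from_euler('xyz',env.observe()["tcp_rot"],degrees=True).as_matrix();print(R.round(3))
# nominal R: x down
th=np.degrees(np.arctan2(R[1,1],R[0,1]));print("tool y heading",th)
R0=np.c_[[0,0,-1.],[np.cos(np.radians(th)),np.sin(np.radians(th)),0],[0,0,0]];R0[:,2]=np.cross(R0[:,0],R0[:,1])
t=np.array([200.128,-458.201,248.306])
for tgt in (M,hm): print(tgt,"tool shift cm",(R0.T@(np.r_[tgt,130]-t)/10).round(2))
# side-view check of bar: project expected top corners
s=cv2.imread("pics/side0.png")
C=[np.r_[R2.T@(R2@(M-S)+np.array(o))+S,54] for o in((12,60),(12,-60),(-12,-60),(-12,60))]
c=(proj("side",C)-[175,165])*7
s=cv2.resize(s[165:235,175:270],None,fx=7,fy=7,interpolation=cv2.INTER_CUBIC)
cv2.polylines(s,[c.astype(np.int32)],True,(0,255,0),1);cv2.imwrite("pics/sc.png",s)
E
```

```text
bar ((553.9141235351562, 59.12273406982422), (24.15656852722168, 119.33971405029297), 22.356300354003906)
stand [598.59580563  77.81087681] bar in stand [-48.43124689  -0.08636035] [-48.43125738  -0.33571179]
[[-60.16570599 -58.6099647 ]
 [-36.80351442  57.90893574]]
[[-0.001  0.4   -0.916]
 [ 0.002 -0.916 -0.4  ]
 [-1.    -0.002  0.   ]]
tool y heading -66.40629683696142
[553.8195153   59.35344042] tool shift cm [ 11.83 -33.27 -53.13]
[587.49328901  73.2574029 ] tool shift cm [ 11.83 -33.2  -56.77]
```

View pics/sc.png

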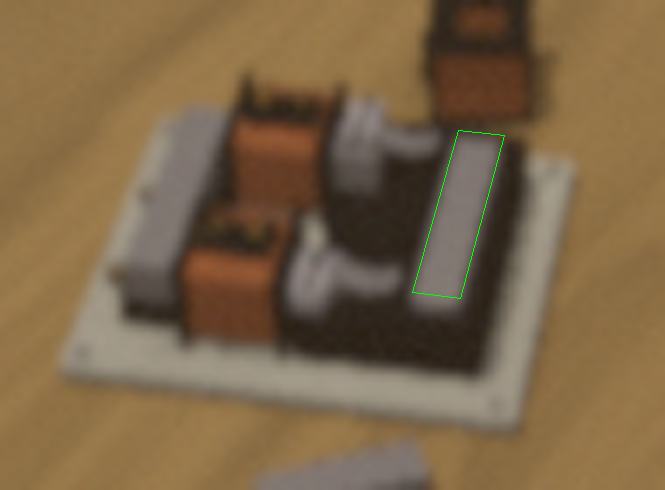

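The side view agrees: the projected bar outline lies on the bar to within about 2 mm. The bar centre is at stand x -48.4, y 0, so it has about 36 mm to travel. Moving above it now.

Emit:
jog_arm(increments=[[[0,-1,-1.6,0.0225],[0,-3,-4.8,0.0225],[0,-5,-8,0.0225],[0,-7.1,-11.3,0.0225],[0,-9.2,-14.7,0.0225],[0,-11.3,-18,0.0225],[0,-13.4,-21.4,0.0225],[0,-15.5,-24.7,0.0225],[0,-17.6,-28.1,0.0225],[0,-19.7,-31.4,0.0225],[0,-21.8,-34.8,0.0225],[0,-23.9,-38.1,0.0225]]], grip=0.22)

```text
time: 1.1
eef_pos: [454.2, -84.7, 248.0]
tcp_rot: [-22.1, 90.0, -179.8]
contact_force: [1.3, -1.4, -0.2]
opening: 0.221
```

Emit:
jog_arm(increments=[[[0,-2.0,-3.0,0],[1,-4.0,-6.0,0],[3,-6.0,-9.0,0],[5,-7.7,-11.6,0],[8,-9.0,-13.5,0],[10.5,-9.7,-14.6,0],[12.5,-9.7,-14.6,0],[14,-9.7,-14.6,0],[15,-9.7,-14.6,0],[15,-9.7,-14.6,0],[15,-9.7,-14.6,0]]])

```text
time: 2.02
eef_pos: [551.5, 58.3, 98.0]
tcp_rot: [-16.3, 89.9, -174.0]
contact_force: [1.0, 0.1, 0.1]
opening: 0.218
```

```bash
python3 - <<'E'
from h import *
from scipy.spatial.transform import Rotation as Ro
o=env.observe();print(o["eef_pos"],o["contact_force"],o["time"])
R=Ro.from_euler('xyz',o["tcp_rot"],degrees=True).as_matrix();print(np.degrees(np.arctan2(R[1,1],R[0,1])),R[:,0])
a=np.radians(22.3);S=np.array([598.6,77.8]);R2=np.array([[np.cos(a),np.sin(a)],[-np.sin(a),np.cos(a)]])
print("tcp in stand",R2@(o["eef_pos"][:2]-S))
s=env.get_image("side")[0][...,::-1];cv2.imwrite("pics/s1.png",cv2.resize(s[130:235,165:290],None,fx=5,fy=5,interpolation=cv2.INTER_CUBIC))
E
```

```text
[551.51051531  58.29030217  98.03549118] [0.9551253  0.11262599 0.11295547] 2.0167
-67.70809415631851 [-1.23472068e-03 -1.30504580e-04 -9.99999229e-01]
tcp in stand [-50.97072389  -0.18216702]
```

View pics/s1.png

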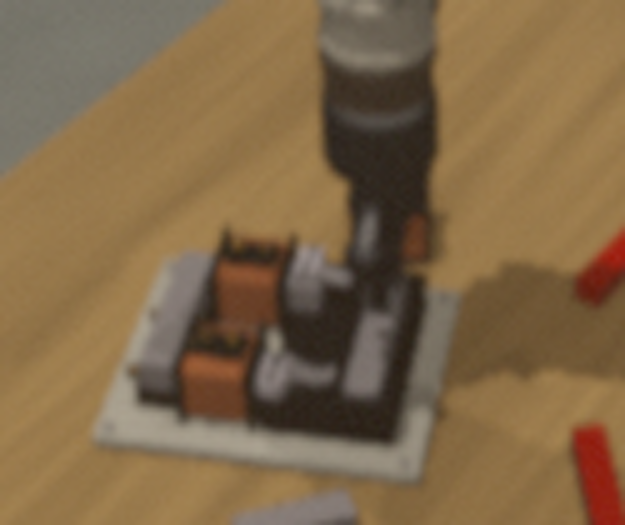

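The fingertips hang over the middle of the bar, at stand x about -51, y 0. Descending.

Emit:
jog_arm(increments=[[[0.5,0,-0.1,0],[1.2,0,-0.1,0],[1.8,0,-0.1,0],[2.2,0,-0.1,0],[2.4,0,-0.1,0],[2.5,0,-0.1,0],[2.55,0,-0.1,0],[2.6,0,-0.1,0],[2.6,0,-0.1,0]]])

```text
time: 2.82
eef_pos: [553.0, 58.9, 72.4]
tcp_rot: [166.8, 90.0, 9.1]
contact_force: [0.8, 0.0, 0.3]
opening: 0.22
```

Emit:
jog_arm(increments=[[[0.05,0,0,0],[0.1,0,0,0],[0.15,0,0,0],[0.2,0,0,0],[0.2,0,0,0],[0.2,0,0,0]]])

```text
time: 3.32
eef_pos: [553.0, 58.9, 71.3]
tcp_rot: [165.3, 89.9, 7.6]
contact_force: [-1.8, 0.2, 5.5]
opening: 0.221
```

Emit:
jog_arm(increments=[[[0.1,0,0,0],[0.2,0,0,0],[0.2,0,0,0],[0.2,0,0,0]]])

```text
time: 3.65
eef_pos: [554.1, 59.0, 71.2]
tcp_rot: [166.2, 89.8, 8.5]
contact_force: [-3.6, -0.8, 13.9]
opening: 0.221
```

Emit:
jog_arm(increments=[[[0.1,0,0,0],[0.22,0,0,0],[0.22,0,0,0],[0.22,0,-0.1,0],[0.22,0,-0.2,0],[0.22,0,-0.3,0],[0.22,0,-0.4,0],[0.22,0,-0.4,0],[0.22,0,-0.4,0]]])

```text
time: 4.4
eef_pos: [559.3, 60.4, 71.1]
tcp_rot: [160.9, 89.5, 3.2]
contact_force: [-4.5, -1.1, 22.8]
opening: 0.217
```

The press is 22.8 N with about 4.6 N of drag, which matches bed friction, so the bar is moving with the fingers. I'll keep sliding.

Emit:
jog_arm(increments=[[[0,0,-0.15,0],[0,0,-0.3,0],[0,0,-0.45,0],[0,0,-0.6,0],[0,0,-0.75,0],[0,0,-0.9,0],[0,0,-0.9,0]]])

```text
time: 4.98
eef_pos: [567.7, 63.9, 71.1]
tcp_rot: [161.1, 89.6, 3.4]
contact_force: [-4.4, -0.9, 22.5]
opening: 0.22
```

```bash
cat > look.py <<'E'
from h import *
import sys
o=env.observe();f=o["contact_force"]
a=np.radians(22.3);S=np.array([598.6,77.8]);R2=np.array([[np.cos(a),np.sin(a)],[-np.sin(a),np.cos(a)]])
print("tcp in stand",R2@(o["eef_pos"][:2]-S),"z",o["eef_pos"][2],"F along,across,z",R2@f[:2],f[2],o["time"])
n=sys.argv[1]
s=env.get_image("side")[0][...,::-1];cv2.imwrite(f"pics/s{n}.png",cv2.resize(s[165:235,175:270],None,fx=7,fy=7,interpolation=cv2.INTER_CUBIC))
s=env.get_image("top")[0][...,::-1];cv2.imwrite(f"pics/t{n}.png",cv2.resize(s[115:220,170:275],None,fx=5.6,fy=5.6,interpolation=cv2.INTER_CUBIC))
E
python3 look.py 2
```

```text
tcp in stand [-33.89585306  -1.1095156 ] z 71.12808588985843 F along,across,z [-4.45611539  0.82279341] 22.51964860908389 4.9833
```

View pics/s2.png

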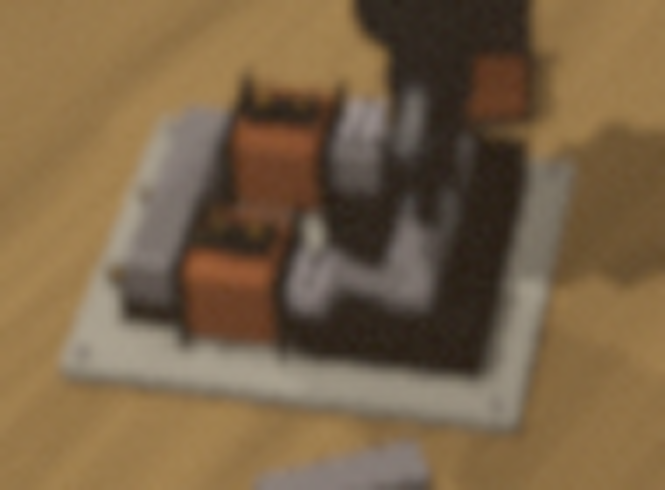

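The bar has moved about 16 mm with the fingers. Its far edge has reached the spring lips, at about (420,240) px in the crop. Entering the springs now.

Emit:
jog_arm(increments=[[[0.03,0,-0.1,0],[0.03,0,-0.2,0],[0.03,0,-0.3,0],[0.03,0,-0.4,0],[0.03,0,-0.5,0],[0.03,0,-0.6,0],[0.03,0,-0.7,0],[0.03,0,-0.8,0],[0.03,0,-0.9,0],[0.03,0,-1.0,0]]])

```text
time: 5.92
eef_pos: [573.2, 66.2, 71.1]
tcp_rot: [91.6, 89.9, -66.1]
contact_force: [-11.7, -2.7, 28.6]
opening: 0.22
```

```bash
python3 look.py 3
```

```text
tcp in stand [-27.86259653  -1.06542298] z 71.10432051682565 F along,across,z [-11.85972998   1.89491006] 28.63573094655991 5.9167
```

Emit:
jog_arm(increments=[[[-0.05,0,-0.1,0],[-0.05,0,-0.2,0],[-0.05,0,-0.3,0],[-0.05,0,-0.4,0],[-0.05,0,-0.5,0],[-0.05,0,-0.6,0],[-0.05,0,-0.6,0]]])

```text
time: 6.6
eef_pos: [580.7, 69.3, 71.1]
tcp_rot: [147.6, 89.7, -10.1]
contact_force: [-7.6, -1.9, 25.4]
opening: 0.222
```

```bash
python3 look.py 4
```

```text
tcp in stand [-19.81150959  -1.04368447] z 71.13278645251316 F along,across,z [-7.77613538  1.14925226] 25.403441076684583 6.6
```

View pics/s4.png

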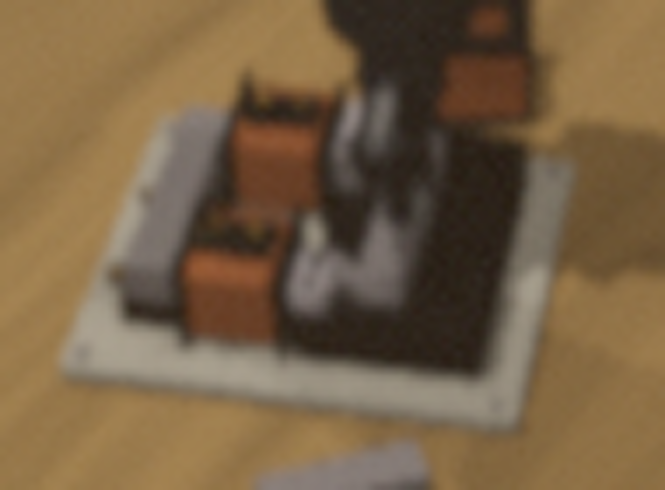

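The bar is under both springs and the drag is down to the expected 8 N. About 6 mm remain.

Emit:
jog_arm(increments=[[[0,0,-0.1,0],[0,0,-0.2,0],[0,0,-0.3,0],[0,0,-0.4,0],[0,0,-0.5,0],[0,0,-0.55,0],[0,0,-0.55,0]]])

```text
time: 7.28
eef_pos: [585.7, 71.4, 71.2]
tcp_rot: [148.2, 89.7, -9.5]
contact_force: [-7.4, -1.5, 24.3]
opening: 0.223
```

```bash
python3 look.py 5
```

```text
tcp in stand [-14.3410147  -1.0410729] z 71.15276304683867 F along,across,z [-7.44924745  1.38612728] 24.32570227274215 7.2833
```

Emit:
jog_arm(increments=[[[0.02,0,-0.05,0],[0.02,0,-0.1,0],[0.02,0,-0.15,0],[0.02,0,-0.2,0],[0.02,0,-0.25,0],[0.02,0,-0.3,0],[0.02,0,-0.3,0]]])

```text
time: 7.97
eef_pos: [587.8, 72.3, 71.1]
tcp_rot: [135.5, 89.8, -22.2]
contact_force: [-10.2, -3.2, 26.2]
opening: 0.22
```

```bash
python3 look.py 6
```

```text
tcp in stand [-12.113036    -0.98596756] z 71.13922093699001 F along,across,z [-10.675351     0.90621032] 26.15911654215884 7.9667
```

Emit:
jog_arm(increments=[[[0,0,-0.05,0],[0,0,-0.1,0],[0,0,-0.15,0],[0,0,-0.2,0],[0,0,-0.25,0],[0,0,-0.25,0],[0,0,-0.25,0]]])

```text
time: 8.65
eef_pos: [587.9, 72.3, 71.1]
tcp_rot: [47.2, 89.8, -110.6]
contact_force: [-14.5, -5.2, 31.7]
opening: 0.218
```

```bash
python3 look.py 7
```

```text
tcp in stand [-11.96430071  -1.01132742] z 71.1309299465964 F along,across,z [-15.43484306   0.69873147] 31.686227748110838 8.65
```

View pics/s7.png

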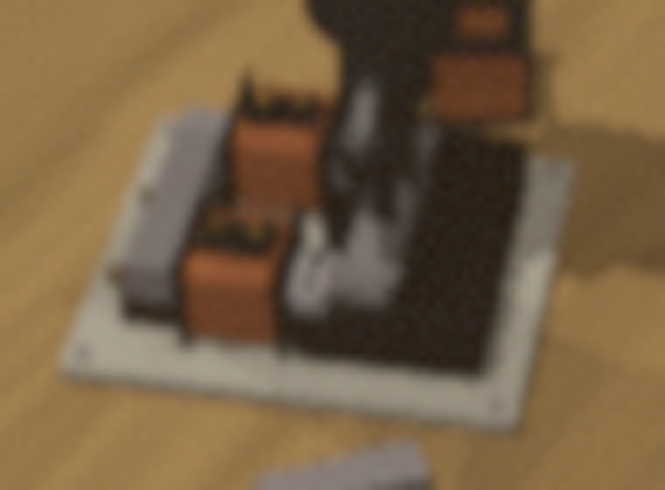

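```bash
python3 - <<'E'
from h import *
o=env.observe();print(o["torque"],o["contact_force"])
from scipy.spatial.transform import Rotation as Ro
R=Ro.from_euler('xyz',o["tcp_rot"],degrees=True).as_matrix();print(np.degrees(np.arctan2(R[1,1],R[0,1])))
E
```

```text
[-1.10630052  3.31123927  0.07666856] [-15.31953917  -5.44128932  30.36982773]
-67.75136282458665
```

The bar has stopped: pushing 2.5 mm further moved it only 0.15 mm while the force rose to 15 N. The small z-moment suggests both poles share the load. Lifting straight up.

Emit:
jog_arm(increments=[[[-0.2,0,0,0],[-0.5,0,0.1,0],[-1,0,0.1,0],[-2.5,0,0.1,0],[-5,0,0.1,0],[-8,0,0.1,0],[-11.5,0,2,0],[-15,0,5,0],[-17,0,9,0],[-17,0,13,0],[-17,0,17,0],[-17,0,21,0]]])

```text
time: 9.75
eef_pos: [395.8, -5.4, 236.6]
tcp_rot: [157.3, 89.9, -0.3]
contact_force: [0.0, -0.8, -0.0]
opening: 0.223
```

Emit:
jog_arm(increments=[[[0,3,2,0],[0,6,4,0],[0,9,5,0],[0,12,6,0],[0,15,6,0],[0,15,6,0],[0,15,6,0]]])

```text
time: 10.33
eef_pos: [398.6, -167.8, 235.8]
tcp_rot: [-95.7, 90.0, 106.5]
contact_force: [0.3, 0.8, -0.2]
opening: 0.218
```

```bash
python3 look.py 8; python3 - <<'E'
from h import *
p=env.get_image("top")[0][...,::-1]
a=np.radians(22.3);S=np.array([598.6,77.8])
for z in (54,):
    # rectify plane z=54 around the pole faces: stand x down->up, 4 px/mm
    xs=np.arange(60,-70,-.25);ys=np.arange(80,-80,-.25);Y,X=np.meshgrid(ys,xs)
    W=np.c_[S[0]+np.cos(a)*X.ravel()-np.sin(a)*Y.ravel(),S[1]+np.sin(a)*X.ravel()+np.cos(a)*Y.ravel(),np.full(X.size,z)]
    u=proj("top",W).astype(np.float32).reshape(*X.shape,2)
    r=cv2.remap(np.ascontiguousarray(p),u,None,cv2.INTER_CUBIC);cv2.imwrite("pics/rect.png",r)
g=r.mean(2)
for y in (55,35,25,15,0,-15,-25,-35,-55):
    c=g[:,int((80-y)*4)-8:int((80-y)*4)+8].mean(1);d=np.diff(cv2.GaussianBlur(c.reshape(-1,1),(1,9),0).ravel())
    k=slice(int((60+10)*4-20*4),int((60+45)*4));print(y,"front/rear edge x",60-(np.argmax(d[200:280])+200)/4,60-(np.argmin(d[300:400])+300)/4)
E
```

```text
tcp in stand [-278.23606667 -151.33578083] z 235.8040377734428 F along,across,z [0.61337303 0.66511201] -0.15499975927099557 10.3333
55 front/rear edge x -4.75 -25.25
35 front/rear edge x 5.5 -21.0
25 front/rear edge x 5.0 -21.5
15 front/rear edge x 4.75 -20.25
0 front/rear edge x 6.25 -20.5
-15 front/rear edge x 4.5 -20.5
-25 front/rear edge x 5.25 -21.0
-35 front/rear edge x 4.0 -19.5
-55 front/rear edge x 4.0 -24.0
```

View pics/rect.png

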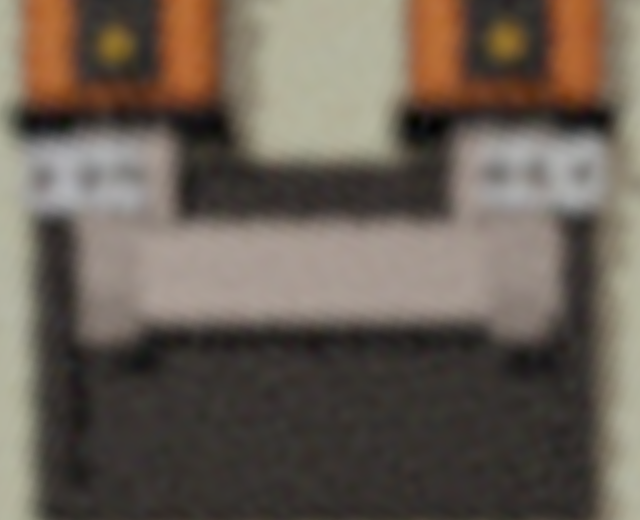

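View pics/s8.png

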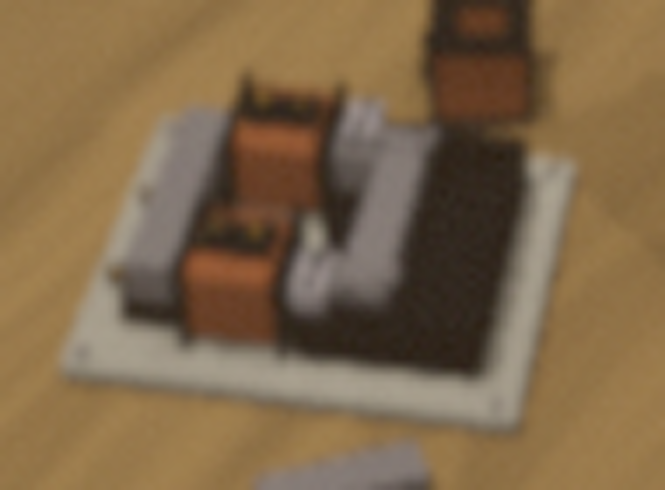

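The bar lies flat under both springs and looks continuous with both limbs, at columns ~160 and ~470, row ~220. As a last check I'll look for a dark seam and for bystander shifts.

```bash
python3 - <<'E'
from h import *
g=cv2.imread("pics/rect.png").mean(2)
for c in (163,467): print(g[150:300:6,c-6:c+6].mean(1).round())
a=cv2.imread("pics/top0.png").astype(int);b=env.get_image("top")[0][...,::-1].astype(int)
for n,(u,v) in dict(meter=(97,187),coil=(282,163),short=(180,201),plug=(424,222),red1=(225,258),red2=(308,222)).items():
    print(n,np.abs(a-b)[v-15:v+15,u-15:u+15].mean().round(1),end=" ")
print(env.observe()["contact_force"])
E
```

```text
[140. 144. 141. 138. 136. 134. 134. 136. 135. 135. 135. 133. 133. 138.
 147. 155. 160. 160. 159. 159. 158. 158. 159. 160. 160.]
[141. 144. 142. 142. 141. 143. 146. 148. 146. 144. 142. 140. 141. 144.
 148. 152. 152. 154. 155. 156. 155. 155. 155. 156. 155.]
meter 2.8 coil 2.7 short 1.9 plug 2.2 red1 4.1 red2 6.1 [ 0.16601575  0.83884835 -0.31089972]
```

```bash
python3 -c "
from station import env
print(env.job_done(), env.observe()['time'])"
```

```text
the job is handed in; nothing more can be done
the job is handed in; nothing more can be done
```

The yoke bar is home against both pole faces as far as I can measure, and the job is handed in at about 10.4 s of robot time.

I pressed the bar with two slightly spread fingertips and slid it about 38 to 40 mm under both leaf springs. The press was about 23 to 26 N for most of the slide. At the end I lifted straight off and moved clear.

**Last checks**
- **Butted home:** a further 2.5 mm of commanded push moved it only about 0.15 mm, while the force along the bed rose to 15 N. The moment about the vertical was near zero.
- **Seating:** after release, no dark seam shows between the bar and either limb, and the bar shows no visible skew. It lies flat under both springs.
- **Surroundings:** the meter, spare coil, short bar, plug and red bars show no change beyond noise or shadow. The contact force on the hand is about zero.

**What disagreed**
- **Position offset:** the bar's final image position reads 3 to 4 mm further along +x than my stand origin from the board outline predicted. I put this down to bias in that origin, because the travel and the hard stop both fit "home".
- **Press force:** it went above the suggested 25 N, to 28.6 N entering the springs and 31.7 N at the final butt. Both are below the force limits given.

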